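# Sieve the washed collars from the ring gauges and book the basket in

## Robot

A 6-joint arm with a two-finger parallel gripper is mounted at the origin on the work surface. World frame = base frame: x ahead of the robot, y to its left, z up, the work surface at z = 0. Lengths are in m, angles in rad, forces in N, time in s.
With the tool pointing down it reaches from about 0.35 to 0.975 m from the base axis. Payload 4.9 kg.
Tool frame: the origin (TCP) lies at the very end of the fingers, on their centre line; the grasp point (between the pads) lies 19 mm behind it; x points along the fingers, y is the direction in which the jaws open and shut, and the axes are right-handed (so a half turn about x gives the same grasp; the last joint's range is limited). The gripper opens to 85 mm and grips with 20 to 120 N. Pads are 22 mm wide; open, the fingers measure 114 mm over their backs; the gripper's body (76 mm by 85 mm) begins 54 mm behind the grasp point. The pads swing forward as they close: fully open they stand 13 mm farther back than shut.
Start: joints at [-1.23, 0.053, 1.613, -0, 1.476, -0.119], TCP at [0.277, -0.56, 0.231] pointing down, gripper open.
Joint ranges: [-3.01, 3.01], [-1.01, 2.22], [0.06, 2.58], [-1.02, 4.17], [0.09, 2.62], [-3.14, 3.14]. Speed limits (rad/s): [2.57, 2.57, 3.14, 3.14, 3.14, 3.14].

## Interface

Orientations are given as a unit quaternion [w, x, y, z].
In Python, from plant import manip gives the robot as it stands.
- The arm moves only by the tool play_rows, never from a script. Its argument "plan" is a list of rows, each a list of 5 numbers: the shift along the tool's x, y, z in mm, then the turn about the tool's x in rad, then the closure, from -1 (fully open) to 1 (shut). A call has 1 to 8 rows; each row is the pose to reach, as a shift and turn from the pose commanded when the call began, along the tool's axes at that moment; what a row does not reach only later rows make up. A row lasts 1/8 s, in which the tool goes at most 62.5 mm and 10.7 degrees, less where a joint would pass 70% of its speed; a pose out of reach is approached as far as the arm can. A call with a gripper value outside its range is refused whole. The fingers move at their own pace and stop on an object; the grip force is fixed at half the most. Time passes only in rows, so rows that repeat a pose let the fingers close. It gives the time, the measured TCP pose, the force and the opening at its end, in the units of the state.
- manip.state(): the state, without advancing time (a new reading comes with each control period).
- manip.grab_frame(name): name is "side" or "top"; returns a dict with "img" (480x640x3 uint8, red, green, blue), "range_z" (480x640 float32, m along the optical axis (not along the pixel's ray), 0 where there is no reading), "fx", "fy", "cx", "cy" (pixels), "origin" and "rotation" of the camera in the world. Camera axes: x right, y up, looking along -z (the intrinsics and any distortion apply to the point x, -y, -z); pixel columns grow to the right and rows downward; lengths in m; the calibration is good to about 2 mm. A picture is of the moment at which its call begins.
- manip.job_done(): hands the job in, once; it reports no verdict.
The state is a dict: "time": time; "joint_pos": joint angles; "joint_vel": joint speeds; "joint_efforts": joint torques, N m; "tool_pos": TCP position; "tool_rot": TCP orientation; "contact_force": force on the tool from outside, world axes, zero at the start; "ft_torque": the same for the moment, N m; "gripper_width": opening from 0.0 (shut) to 1.0 (fully open).
Only numpy, scipy, OpenCV 4.12 (cv2) and the standard library are available. Lean on these libraries where they do the work, as an engineer would, in place of code of your own. Each camera call takes 0.05 s, during which the arm holds its last target. There are 200 camera calls.

## Task

Lift the slotted basket off the steel draining plate by its red handle and, keeping it roughly level, carry it over the green tray; shake it side to side there until all three small brass collars have dropped through the slots into the tray and only the two large ring gauges are left in it. Then stand the basket in the middle of the blue mat and let go of it, and then squeeze the orange trigger of the scanner behind the mat all the way and release it. Leave the other things on the table where they are.

Things in the scene. Friction and masses are not known exactly. Their poses are not given: they have to be found in the camera images.
- basket: Open aluminium sieve basket, 144 (x) by 140 (y) mm, walls 3 mm thick, 35 high; origin at the centre of its underside, z up. Floor, 3 mm thick: three slats 26 mm wide along its y, centred at x = -56, 0, +56 mm, and two open slots 30 mm wide between them. Handle arches over its y axis. About 0.22 kg empty, 0.57 full. Starts on the plate holding two ring gauges and three collars.
- basket_grip (a point): Centre of the basket's red hand grip, 84 mm above the basket's underside on its centre line; axes as the basket's. A flat-sided bar 22 mm thick (basket x), 90 mm long (basket y), 24 mm tall: pinch it from above across its thickness. 81 mm lie between this point and the basket's floor.
- ring1: Large dark steel ring gauge, outer diameter 58 mm, bore 28 mm, 14 mm thick, 0.13 kg; origin at the centre of its underside. Lies flat in the basket and is too large for the slots.
- ring2: The second large ring gauge, same as ring1.
- collar1: Small brass collar, 24 mm across, 12 thick, 0.03 kg; origin at the centre of a flat face (the lower at the start). Lies flat near the middle of a slat's width (one on each slat). Friction there about 0.3: stays put if the basket is carried smoothly (under 2 m/s2), slides and drops through a slot when it is shaken briskly along basket x (peaks above 5 m/s2, strokes of 40 to 60 mm).
- collar2: Second small brass collar, same as collar1.
- collar3: Third small brass collar, same as collar1.
- plate: Steel draining plate with dark grooves, fixed, 170 by 170 by 6 mm; origin at the centre of its underside on the table. The basket starts on it. It and the mat may be on either side of the tray.
- tray: Open green catch tray, fixed, 200 (its x) by 180 (its y) mm outside, walls and floor 4 mm, 40 mm high; origin at the centre of its underside on the table.
- mat: Blue mat with a white outline, fixed, 180 by 180 by 4 mm; origin at the centre of its underside on the table. The basket must end on it.
- scanner: Grey pistol scanner clamped on its side on a fixed stand, about 160 mm beyond the mat (mat's +x). Origin on the table; nose to -x (towards the mat), black hand grip along y with its free end at -y, z up. Housing: x = -55..65, y = 47..103, z = 60..110 mm. Base plate 12 mm high: x = -55..55, y = 10..110 mm. Under the hand grip's free end is open space.
- trigger_grip (a point): Where to squeeze the scanner, along x, from above; 85 mm above the table, axes as scanner. In this frame the hand grip spans x = -7.5..16.5, y = -67..63, z = -18..18 mm. The released trigger's front face is at x = -27.5 mm and moves about 11 mm to +x when fully squeezed.
- trigger (a joint): Orange trigger lever, 65 mm long, 26 mm tall, hinged at its +y end 50 mm from trigger_grip (at y = +50 mm). 0 released, 0.25 rad fully squeezed; sprung: about 4 N starts it and 9 N holds it fully in at trigger_grip; returns by itself.
- bottle: Bystander: small round bottle, diameter 56 mm, 130 mm high, stands behind the draining plate; origin at the centre of its underside.
- spare_gauge: Bystander: bright steel ring, diameter 70 mm, 18 mm high, behind the draining plate; origin at the centre of its underside.
- screwdriver: Bystander: screwdriver lying at the right of the table.
- cup: Bystander: white cup, diameter 72 mm, 85 mm high, beyond the tray; origin at the centre of its underside.
- gauge_box: Bystander: closed wooden box, 70 by 120 by 35 mm, beyond the tray; origin at the centre of its underside.
- brush: Bystander: brush lying at the right of the table.
- wrench: Bystander: wrench lying at the left of the table.
Things that resemble listed ones, but are neither listed nor needed, are in the scene too. What is shaped like the ring2 but purple is not meant.

How it is judged:
On the way, in this order (a step that is already met when the one before it is completed fails the run):
1. the basket is held over the green tray with all three collars and both rings still in it (horizontal distance between basket and tray below 0.07 m and height (world z) of basket above 0.015 m and contact force between the fingers and basket above 0.5 N and x of collar1 in the frame of basket between -0.072 and 0.072 m and y of collar1 in the frame of basket between -0.07 and 0.07 m and z of collar1 in the frame of basket between 0 and 0.03 m and x of collar2 in the frame of basket between -0.072 and 0.072 m and y of collar2 in the frame of basket between -0.07 and 0.07 m and z of collar2 in the frame of basket between 0 and 0.03 m and x of collar3 in the frame of basket between -0.072 and 0.072 m and y of collar3 in the frame of basket between -0.07 and 0.07 m and z of collar3 in the frame of basket between 0 and 0.03 m and x of ring1 in the frame of basket between -0.06 and 0.06 m and y of ring1 in the frame of basket between -0.06 and 0.06 m and z of ring1 in the frame of basket between 0 and 0.03 m and x of ring2 in the frame of basket between -0.06 and 0.06 m and y of ring2 in the frame of basket between -0.06 and 0.06 m and z of ring2 in the frame of basket between 0 and 0.03 m), for 0.1 s.
2. all three collars have dropped into the tray, both rings are still in the basket held over the tray (horizontal distance between basket and tray below 0.07 m and height (world z) of basket above 0.015 m and contact force between the fingers and basket above 0.5 N and x of collar1 in the frame of tray between -0.098 and 0.098 m and y of collar1 in the frame of tray between -0.088 and 0.088 m and z of collar1 in the frame of tray between 0 and 0.035 m and x of collar2 in the frame of tray between -0.098 and 0.098 m and y of collar2 in the frame of tray between -0.088 and 0.088 m and z of collar2 in the frame of tray between 0 and 0.035 m and x of collar3 in the frame of tray between -0.098 and 0.098 m and y of collar3 in the frame of tray between -0.088 and 0.088 m and z of collar3 in the frame of tray between 0 and 0.035 m and x of ring1 in the frame of basket between -0.06 and 0.06 m and y of ring1 in the frame of basket between -0.06 and 0.06 m and z of ring1 in the frame of basket between 0 and 0.03 m and x of ring2 in the frame of basket between -0.06 and 0.06 m and y of ring2 in the frame of basket between -0.06 and 0.06 m and z of ring2 in the frame of basket between 0 and 0.03 m), for 0.2 s.
3. the basket stands on the middle of the mat with both rings in it, let go (horizontal distance between basket and mat below 0.035 m and height (world z) of basket below 0.009 m and angle between basket's own z axis and vertical below 0.06 rad and contact force between the fingers and basket below 0.1 N and x of ring1 in the frame of basket between -0.06 and 0.06 m and y of ring1 in the frame of basket between -0.06 and 0.06 m and z of ring1 in the frame of basket between 0 and 0.03 m and x of ring2 in the frame of basket between -0.06 and 0.06 m and y of ring2 in the frame of basket between -0.06 and 0.06 m and z of ring2 in the frame of basket between 0 and 0.03 m), for 0.2 s.
4. the trigger is squeezed all the way (value of joint trigger above 0.2 rad), for 0.1 s.
At the end, for the whole second after the job is handed in: The basket stands level and released on the mat, its centre within 35 mm of the mat's centre, with both ring gauges lying in it; all three collars lie in the tray; the trigger is released (below 0.04 rad); all is at rest (all of step 3 and x of collar1 in the frame of tray between -0.098 and 0.098 m and y of collar1 in the frame of tray between -0.088 and 0.088 m and z of collar1 in the frame of tray between 0 and 0.035 m and x of collar2 in the frame of tray between -0.098 and 0.098 m and y of collar2 in the frame of tray between -0.088 and 0.088 m and z of collar2 in the frame of tray between 0 and 0.035 m and x of collar3 in the frame of tray between -0.098 and 0.098 m and y of collar3 in the frame of tray between -0.088 and 0.088 m and z of collar3 in the frame of tray between 0 and 0.035 m and value of joint trigger below 0.04 rad and linear speed of basket below 0.02 m/s and linear speed of each of collar1, collar2, collar3, ring1, ring2 below 0.03 m/s); the robot touches nothing.
It fails at once if the basket is tipped by more than 20 degrees (angle between basket's own z axis and vertical above 0.35 rad).
It fails at once if a bystander is moved by more than 30 mm (distance of any of bottle, spare_gauge, screwdriver, cup, gauge_box, brush, wrench from where it was at the start of the episode above 0.03 m).
It also fails if it takes over 64 s, if anything falls off the work surface, if the arm or the gripper's body presses on something with over 40 N, if the wrist force passes 120 N, or if a joint passes its speed limit or range.

## Working session

There is one attempt and no reset: what is moved stays moved. The work goes in short steps, Python scripts to look and compute and a tool call to move; the robot and the scene stay as the last step left them, time stands still between calls to the robot, and variables do not carry over. Pictures are saved under pics/ and viewed, about 8 in all and at most 12, crops included, and the job is handed in when it is done.

Besides the shell and the picture viewer there is one more tool, called after "Request:" as name(argument=value, ...), one argument or row to a line, values as JSON. play_rows: Moves the arm, as the interface text tells. Its arguments: {"type":"object","properties":{"plan":{"type":"array"}},"required":["plan"]}

```bash
mkdir -p pics; cat > h.py <<'E'
import numpy as np, cv2
from plant import manip
def pts(f):
    z=f["range_z"].astype(float); v,u=np.mgrid[0:480,0:640]
    c=np.stack([(u-f["cx"])/f["fx"]*z,-(v-f["cy"])/f["fy"]*z,-z],-1)
    return c@np.array(f["rotation"]).T.reshape(3,3)+np.array(f["origin"])
def snap(n,name):
    f=manip.grab_frame(n); cv2.imwrite(f"pics/{name}.png",f["img"][...,::-1]); P=pts(f); P[f["range_z"]==0]=np.nan
    np.savez(f"{name}.npz",img=f["img"],P=P); return f,P
E
python3 - <<'E'
from h import *
print(manip.state())
for n in("top","side"):
    f,P=snap(n,n+"0"); print({k:f[k] for k in f if k not in("img","range_z")})
E
```

```text
{'time': 0.0, 'joint_pos': array([-1.23000278e+00,  5.33510158e-02,  1.61431518e+00,  2.64716355e-05,
        1.47597702e+00, -1.19005544e-01]), 'joint_vel': array([-4.73509167e-04,  8.39918041e-05,  6.71014040e-04,  9.37430855e-04,
       -8.15876436e-04, -1.31951601e-03]), 'joint_efforts': array([-1.16378660e-04, -3.93680549e+01, -3.70175958e+01, -1.52714742e-04,
        7.12100606e-03, -3.64584992e-06]), 'tool_pos': array([ 0.27714862, -0.55949348,  0.23005398]), 'tool_rot': array([-0.16041278, -0.68843117, -0.16185589,  0.68857312]), 'contact_force': array([0.15514157, 0.52779656, 0.24822675]), 'ft_torque': array([-0.03052863,  0.03839381,  0.02571395]), 'gripper_width': 0.9989917504420601}Traceback (most recent call last):
  File "<stdin>", line 4, in <module>
  File "h.py", line 8, in snap
    f=manip.grab_frame(n); cv2.imwrite(f"pics/{name}.png",f["img"][...,::-1]); P=pts(f); P[f["range_z"]==0]=np.nan
                                                                                 ~~~^^^
  File "h.py", line 6, in pts
    return c@np.array(f["rotation"]).T.reshape(3,3)+np.array(f["origin"])
             ~~~~~~~~~~~~~~~~~~~~~~~~~~~~~~~~~^^^^^
ValueError: cannot reshape array of size 4 into shape (3,3)
```

```bash
sed -i 's/^import numpy.*/&\nfrom scipy.spatial.transform import Rotation as R/; s/c@np.array(f\["rotation"\]).T.reshape(3,3)/c@R.from_quat(f["rotation"],scalar_first=True).as_matrix().T/' h.py
python3 - <<'E'
from h import *
for n in("top","side"):
    f,P=snap(n,n+"0"); print({k:f[k] for k in f if k not in("img","range_z")})
    for v,u in((240,320),(400,100),(400,560)): print(P[v,u].round(3))
s=manip.state();print(R.from_quat(s["tool_rot"],scalar_first=True).as_matrix().round(3))
E
```

```text
{'fx': 586.0985081303003, 'fy': 586.0985081303003, 'cx': 315.64992832690064, 'cy': 237.35408401457602, 'origin': array([ 0.3074427 , -0.00864416,  1.74915139]), 'rotation': array([ 0.70625059,  0.04966298, -0.05224849, -0.70428246])}
[ 0.552 -0.028  0.013]
[ 0.084  0.609 -0.001]
[ 0.086 -0.727 -0.003]
{'fx': 587.1779814526834, 'fy': 587.1779814526834, 'cx': 320.3153529698162, 'cy': 241.3915696560398, 'origin': array([0.26250857, 1.15013325, 0.96928873]), 'rotation': array([-0.09498703, -0.05518041,  0.44350341,  0.88951521])}
[ 0.552 -0.084  0.022]
[0.837 0.551 0.066]
[-0.03   0.315  0.   ]
[[-0.001  0.444 -0.896]
 [ 0.002 -0.896 -0.444]
 [-1.    -0.002 -0.   ]]
```

View pics/top0.png

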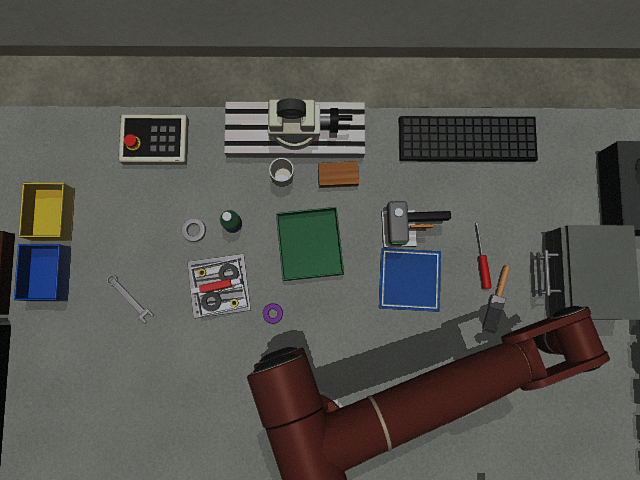

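View pics/side0.png

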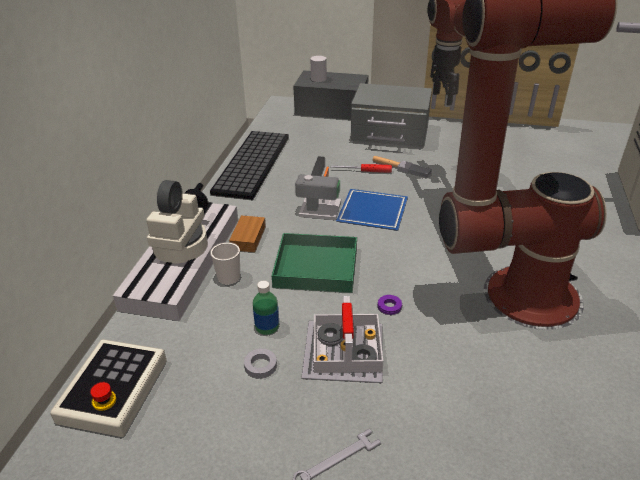

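```bash
cat > m.py <<'E'
from h import *
def rect(m,P,name):
    p=P[m]; p=p[~np.isnan(p).any(1)]; 
    r=cv2.minAreaRect((p[:,:2]*1000).astype(np.float32)); print(name,len(p),"ctr",np.round(r[0]),"size",np.round(r[1]),"ang",round(r[2],1),"med",np.median(p,0).round(3),"z5/95",np.percentile(p[:,2],[5,95]).round(3))
    return p
def win(u0,u1,v0,v1):
    m=np.zeros((480,640),bool); m[v0:v1,u0:u1]=1; return m
E
python3 - <<'E'
from m import *
d=np.load("top0.npz"); P=d["P"]; I=d["img"]; H=cv2.cvtColor(I,cv2.COLOR_RGB2HSV); h,s,v=H[...,0],H[...,1],H[...,2]
z=P[...,2]
rect(win(185,255,250,325)&((h<8)|(h>172))&(s>150)&(z>.06),P,"grip")
rect(win(180,260,245,330)&(z>.03)&(z<.06),P,"basket rim")
rect(win(268,350,200,290)&(h>45)&(h<90)&(s>100),P,"tray")
rect(win(268,350,200,290)&(h>45)&(h<90)&(s>100)&(z>.03),P,"tray rim")
rect(win(370,450,240,320)&(h>100)&(h<125)&(s>120),P,"mat")
rect(win(380,460,190,250)&(z>.1),P,"housing>.1")
rect(win(380,460,190,250)&(z>.075)&(v<60),P,"black grip")
rect(win(380,460,190,250)&(h>5)&(h<25)&(s>130)&(z>.05),P,"trigger")
rect(win(380,450,190,250)&(z>.006)&(z<.03)&(v>150),P,"base")
rect(win(270,295,155,190)&(z>.02),P,"cup"); rect(win(318,360,160,190)&(z>.02),P,"box")
rect(win(218,245,203,236)&(z>.02),P,"bottle")
for w,n in((win(380,460,190,250),"scan"),(win(185,255,250,325),"bas")):
    ys,xs=np.where(w); c=I[ys.min():ys.max(),xs.min():xs.max(),::-1]
    cv2.imwrite(f"pics/{n}.png",cv2.resize(c,None,fx=6,fy=6,interpolation=cv2.INTER_CUBIC))
a=cv2.imread("pics/scan.png");b=cv2.imread("pics/bas.png");hh=max(a.shape[0],b.shape[0])
pad=lambda q:cv2.copyMakeBorder(q,0,hh-q.shape[0],0,0,0)
cv2.imwrite("pics/crop.png",cv2.resize(np.hstack([pad(a),pad(b)]),None,fx=.88,fy=.88))
d=np.load("side0.npz"); P=d["P"]; I=d["img"]; H=cv2.cvtColor(I,cv2.COLOR_RGB2HSV); h,s,v=H[...,0],H[...,1],H[...,2]
z=P[...,2]
rect(win(330,365,290,370)&((h<8)|(h>172))&(s>150)&(z>.06),P,"S grip")
rect(win(290,345,170,220)&(z>.1),P,"S housing")
rect(win(300,345,150,180)&(v<60)&(z>.06)&(z<.11),P,"S blackgrip")
E
```

```text
grip 235 ctr [410. 267.] size [21. 87.] ang 12.3 med [0.41  0.267 0.103] z5/95 [0.098 0.109]
basket rim 329 ctr [410. 269.] size [145. 142.] ang 12.7 med [0.415 0.273 0.04 ] z5/95 [0.031 0.049]
tray 3910 ctr [540.   3.] size [200. 179.] ang 6.2 med [0.54  0.005 0.006] z5/95 [-0.001  0.039]
tray rim 290 ctr [540.   3.] size [200. 179.] ang 6.2 med [ 0.539 -0.001  0.041] z5/95 [0.034 0.048]
mat 3195 ctr [ 436. -296.] size [180. 180.] ang 86.9 med [ 0.436 -0.295  0.006] z5/95 [-0.001  0.013]
housing>.1 1157 ctr [ 592. -310.] size [124. 178.] ang 1.1 med [ 0.603 -0.259  0.109] z5/95 [0.101 0.118]
black grip 585 ctr [ 594. -311.] size [123. 180.] ang 2.4 med [ 0.606 -0.315  0.103] z5/95 [0.081 0.112]
trigger 61 ctr [ 581. -315.] size [ 7. 63.] ang 1.8 med [ 0.581 -0.312  0.098] z5/95 [0.085 0.106]
base 164 ctr [ 589. -264.] size [110.  99.] ang 1.6 med [ 0.562 -0.298  0.014] z5/95 [0.008 0.02 ]
cup 370 ctr [762.  87.] size [98. 73.] ang 0.9 med [0.767 0.088 0.063] z5/95 [0.025 0.09 ]
box 952 ctr [752. -82.] size [ 74. 121.] ang 2.1 med [ 0.75  -0.081  0.037] z5/95 [0.028 0.043]
bottle 367 ctr [601. 235.] size [54. 54.] ang 17.1 med [0.594 0.23  0.091] z5/95 [0.036 0.134]
S grip 319 ctr [414. 271.] size [21. 91.] ang 13.3 med [0.413 0.274 0.101] z5/95 [0.097 0.104]
S housing 533 ctr [ 595. -264.] size [122. 104.] ang 0.8 med [ 0.597 -0.239  0.108] z5/95 [0.101 0.115]
  return _methods._mean(a, axis=axis, dtype=dtype,
  ret = um.true_divide(
Traceback (most recent call last):
  File "m.py", line 4, in rect
    r=cv2.minAreaRect((p[:,:2]*1000).astype(np.float32)); print(name,len(p),"ctr",np.round(r[0]),"size",np.round(r[1]),"ang",round(r[2],1),"med",np.median(p,0).round(3),"z5/95",np.percentile(p[:,2],[5,95]).round(3))
                                                                                                                                                                                 ~~~~~~~~~~~~~^^^^^^^^^^^^^^^
IndexError: index -1 is out of bounds for axis 0 with size 0
```

View pics/crop.png

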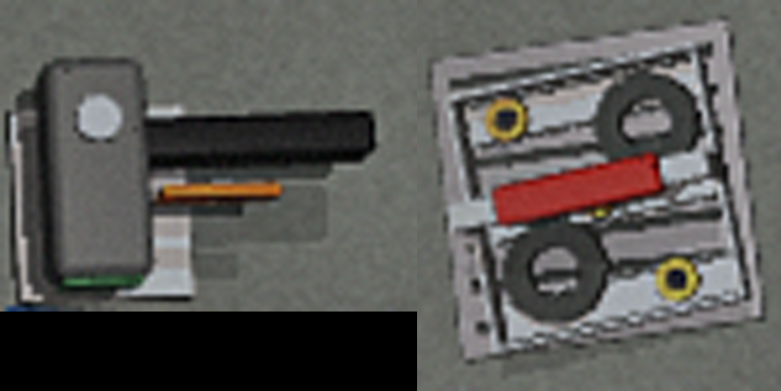

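Candidates for each target, by pixel in the top view:

| Target | Chosen | Not meant |
|---|---|---|
| Red grip | (216,286), on the basket | E-stop (131,142), screwdriver (484,270) |
| Tray | Green (310,243) | Green bottle (231,221) |
| Mat | White-outlined blue (410,279) | Blue bin (42,272) |
| Trigger | Orange (422,226) | Brush handle (503,278), box (338,173) |
| Rings | Dark rings in the basket | Purple ring (272,313) |

The crop confirms the basket with a red grip, two dark rings and brass collars. It also shows the scanner with its orange trigger on the mat side of the black hand grip. The sizes agree with the description.

```bash
cat > g.py <<'E'
import sys
from h import *
def go(x,y,z,yaw,s=None):
    s=s or manip.state(); M=R.from_quat(s["tool_rot"],scalar_first=True).as_matrix(); p=s["tool_pos"]
    d=M.T@(np.array([x,y,z])-p)*1000; cur=np.degrees(np.arctan2(M[1,1],M[0,1])); t=(yaw-cur+180)%360-180
    print("t",round(s["time"],2),"pos",p.round(4),"yaw",cur.round(1),"down",M[2,0].round(3),"shift",d.round(1),"turn",round(-np.radians(t),3),"w",round(s["gripper_width"],3),"F",s["contact_force"].round(1))
if __name__=="__main__": go(*map(float,sys.argv[1:5]))
E
python3 g.py 0.5 -0.1 0.23 -25; python3 g.py .412 .269 .17 12.5
```

```text
t 0.15 pos [ 0.2772 -0.5596  0.2303] yaw -63.7 down -1.0 shift [   0.9 -313.  -403.6] turn -0.675 w 1.001 F [ 0.3 -1.   0. ]
t 0.15 pos [ 0.2772 -0.5596  0.2303] yaw -63.7 down -1.0 shift [  61.6 -682.6 -488.5] turn -1.329 w 1.001 F [ 0.3 -1.   0. ]
```

Request:
play_rows(
  plan=[
    [0,-313,-404,-0.675,-1],
    [0,-313,-404,-0.675,-1],
    [0,-313,-404,-0.675,-1],
    [0,-313,-404,-0.675,-1],
    [0,-313,-404,-0.675,-1],
    [0,-313,-404,-0.675,-1],
    [0,-313,-404,-0.675,-1],
    [0,-313,-404,-0.675,-1],
  ],
)

```text
time: 1.15
tool_pos: [0.4961, -0.1082, 0.2312]
tool_rot: [0.38, 0.596, 0.38, -0.596]
contact_force: [0.6, -0.6, -0.3]
gripper_width: 0.999
```

```bash
python3 g.py .412 .269 .17 12.5
```

```text
t 1.15 pos [ 0.4961 -0.1082  0.2312] yaw -25.0 down -1.0 shift [  61.1 -235.6 -306.4] turn -0.654 w 0.999 F [ 0.6 -0.6 -0.3]
```

Request:
play_rows(
  plan=[
    [61,-236,-306,-0.654,-1],
    [61,-236,-306,-0.654,-1],
    [61,-236,-306,-0.654,-1],
    [61,-236,-306,-0.654,-1],
    [61,-236,-306,-0.654,-1],
    [61,-236,-306,-0.654,-1],
    [61,-236,-306,-0.654,-1],
    [61,-236,-306,-0.654,-1],
  ],
)

```text
time: 2.15
tool_pos: [0.4105, 0.267, 0.1698]
tool_rot: [0.552, 0.442, 0.552, -0.443]
contact_force: [0.2, 0.6, -0.7]
gripper_width: 0.998
```

```bash
python3 - <<'E'
from m import *
from g import go
d=snap("side","side1")
I=d[0]["img"];P=d[1]; H=cv2.cvtColor(I,cv2.COLOR_RGB2HSV); h,s=H[...,0],H[...,1]; z=P[...,2]
rect(win(300,400,270,390)&((h<8)|(h>172))&(s>150)&(z>.06)&(z<.115),P,"S grip")
go(.412,.27,.071,12.5)
cv2.imwrite("pics/c1.png",cv2.resize(I[200:400,250:450,::-1],None,fx=3,fy=3))
E
```

```text
S grip 318 ctr [413. 273.] size [21. 88.] ang 13.6 med [0.413 0.277 0.101] z5/95 [0.095 0.104]
t 2.2 pos [0.4111 0.2663 0.1702] yaw 12.5 down -1.0 shift [99.2  1.7 -3.5] turn 0.0 w 0.999 F [ 0.3 -0.7 -0.7]
```

View pics/c1.png

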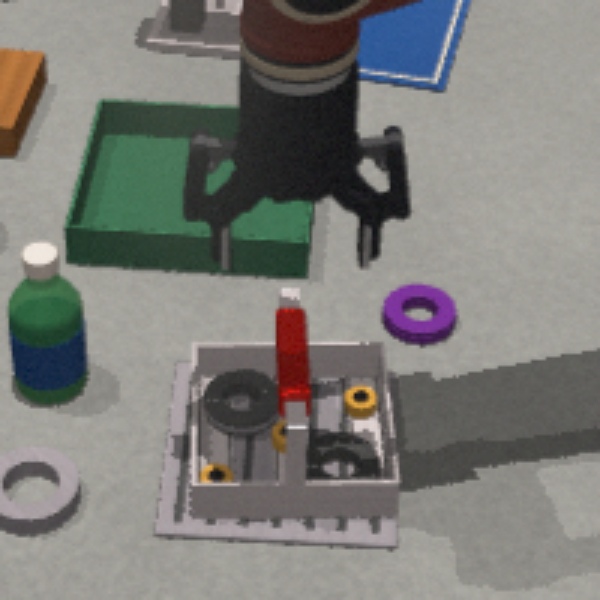

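The gripper straddles the red grip (crop 290,360), so I'm going down and gripping.

Request:
play_rows(
  plan=[
    [40,1,-3,0,-1],
    [80,1,-3,0,-1],
    [95,1,-3,0,-1],
    [102,1,-3,0,-1],
    [102,1,-3,0,-1],
    [102,1,-3,0,1],
    [102,1,-3,0,1],
    [102,1,-3,0,1],
  ],
)

```text
time: 3.2
tool_pos: [0.4116, 0.2702, 0.0689]
tool_rot: [0.552, 0.443, 0.551, -0.442]
contact_force: [-0.9, 0.1, 0.7]
gripper_width: 0.374
```

Request:
play_rows(
  plan=[
    [0,0,0,0,1],
    [0,0,0,0,1],
    [0,0,0,0,1],
    [0,0,0,0,1],
  ],
)

```text
time: 3.7
tool_pos: [0.4115, 0.2702, 0.0688]
tool_rot: [0.551, 0.443, 0.551, -0.442]
contact_force: [-2.5, -0.4, 5.9]
gripper_width: 0.25
```

```bash
python3 g.py .412 .27 .131 12.5
```

```text
t 3.7 pos [0.4115 0.2702 0.0688] yaw 12.5 down -1.0 shift [-62.2   0.5   0.3] turn -0.0 w 0.25 F [-2.5 -0.4  5.9]
```

Request:
play_rows(
  plan=[
    [-3,0,0,0,1],
    [-9,0,0,0,1],
    [-18,0,0,0,1],
    [-29,0,0,0,1],
    [-40,0,0,0,1],
    [-50,0,0,0,1],
    [-57,0,0,0,1],
    [-60,0,0,0,1],
  ],
)

```text
time: 4.7
tool_pos: [0.4115, 0.2701, 0.129]
tool_rot: [0.552, 0.443, 0.551, -0.442]
contact_force: [0.3, -0.2, -6.0]
gripper_width: 0.245
```

```bash
python3 - <<'E'
from m import *
from g import go
f,P=snap("side","side2")
go(.54,.003,.128,6.2)
cv2.imwrite("pics/c2.png",cv2.resize(f["img"][200:400,250:450,::-1],None,fx=3,fy=3))
E
```

```text
t 4.75 pos [0.4116 0.27   0.1291] yaw 12.5 down -1.0 shift [  1.1  67.6 288.5] turn 0.11 w 0.25 F [ 0.1 -0.  -6.2]
```

View pics/c2.png

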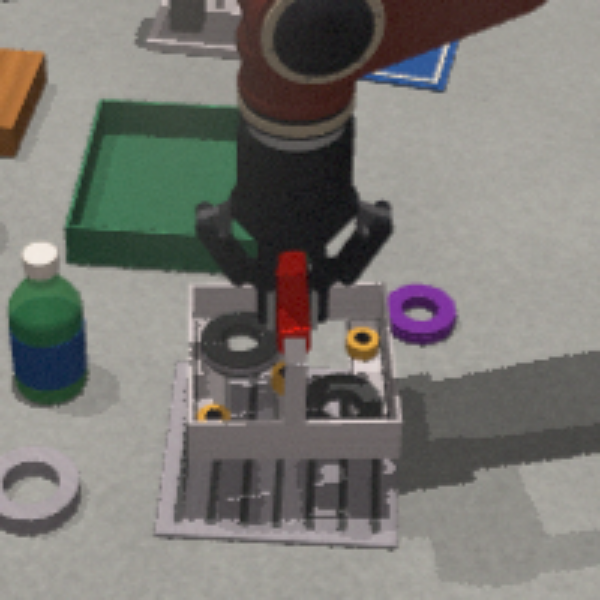

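Lifted level, with all five parts still in the basket. Now carrying it smoothly.

Request:
play_rows(
  plan=[
    [0,1,5,0.002,1],
    [0,4,18,0.007,1],
    [0,9,37,0.014,1],
    [0,14,61,0.023,1],
    [0,20,87,0.033,1],
    [0,26,111,0.042,1],
    [0,30,130,0.05,1],
    [0,33,140,0.055,1],
  ],
)

```text
time: 5.75
tool_pos: [0.4741, 0.1388, 0.128]
tool_rot: [0.538, 0.458, 0.539, -0.458]
contact_force: [-0.9, -0.3, -6.6]
gripper_width: 0.249
```

```bash
python3 g.py .54 .003 .128 6.2
```

```text
t 5.75 pos [0.4741 0.1388 0.128 ] yaw 9.2 down -1.0 shift [ -0.   43.3 144.6] turn 0.053 w 0.249 F [-0.9 -0.3 -6.6]
```

Request:
play_rows(
  plan=[
    [0,1,5,0.002,1],
    [0,5,18,0.007,1],
    [0,11,37,0.014,1],
    [0,19,63,0.023,1],
    [0,27,90,0.033,1],
    [0,35,117,0.042,1],
    [0,41,137,0.05,1],
    [0,43,144,0.053,1],
  ],
)

```text
time: 6.75
tool_pos: [0.5401, 0.004, 0.1283]
tool_rot: [0.526, 0.472, 0.526, -0.472]
contact_force: [0.3, 1.3, -6.2]
gripper_width: 0.251
```

Request:
play_rows(
  plan=[
    [3,0,0,0,1],
    [8,0,0,0,1],
    [12,0,0,0,1],
    [14,0,0,0,1],
    [14,0,0,0,1],
  ],
)

```text
time: 7.38
tool_pos: [0.5393, 0.0055, 0.114]
tool_rot: [0.527, 0.472, 0.527, -0.472]
contact_force: [-0.4, -0.3, -6.4]
gripper_width: 0.25
```

```bash
python3 - <<'E'
from m import *
from g import go
f,P=snap("side","side3")
go(.54,.003,.114,6.2)
cv2.imwrite("pics/c3.png",cv2.resize(f["img"][140:340,220:420,::-1],None,fx=3,fy=3))
E
```

```text
t 7.42 pos [0.5396 0.0055 0.1143] yaw 6.3 down -1.0 shift [0.3 0.2 2.5] turn 0.002 w 0.248 F [-0.2 -0.5 -5.4]
```

View pics/c3.png

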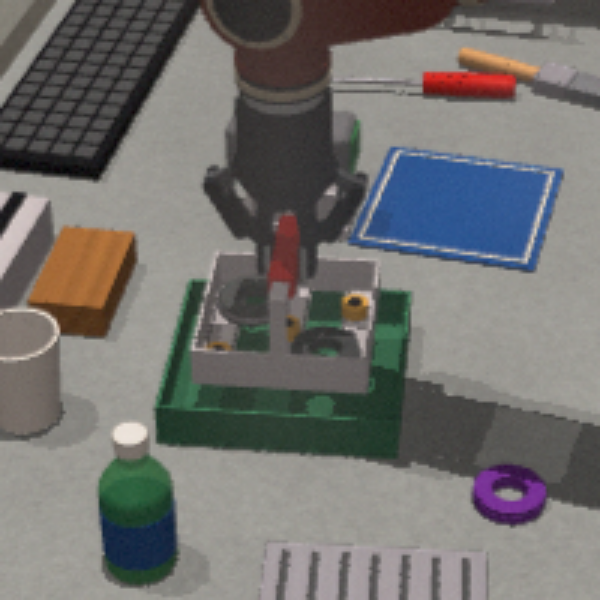

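The basket is over the tray with both rings and all three collars in it. Now shaking along basket x.

Request:
play_rows(
  plan=[
    [0,22,0,0,1],
    [0,-22,0,0,1],
    [0,22,0,0,1],
    [0,-22,0,0,1],
    [0,22,0,0,1],
    [0,-22,0,0,1],
    [0,0,0,0,1],
    [0,0,0,0,1],
  ],
)

```text
time: 8.43
tool_pos: [0.5405, 0.0052, 0.1149]
tool_rot: [0.527, 0.472, 0.526, -0.471]
contact_force: [-0.6, -0.2, -4.3]
gripper_width: 0.248
```

```bash
cat > look.py <<'E'
import sys
from m import *
from g import go
f,P=snap("side",sys.argv[1]); go(.54,.003,.114,6.2)
a=f["img"][195:320,260:380,::-1]
t,Q=snap("top",sys.argv[1]+"t"); b=t["img"][195:295,260:356,::-1]
I=t["img"]
for n,(J,W,w) in {"side":(f["img"],P,win(255,385,190,330)),"top":(I,Q,win(268,350,200,290))}.items():
    H=cv2.cvtColor(J,cv2.COLOR_RGB2HSV); m=w&(H[...,0]>15)&(H[...,0]<32)&(H[...,1]>140)&(H[...,2]>60)
    k,l,st,c=cv2.connectedComponentsWithStats(m.astype(np.uint8))
    for i in range(1,k):
        if st[i,4]>3: print(n,c[i].round(),st[i,4],np.nanmedian(W[l==i],0).round(3))
cv2.imwrite(f"pics/{sys.argv[1]}c.png",np.hstack([cv2.resize(a,(400,417),interpolation=2),cv2.resize(b,(400,417),interpolation=2)]))
E
python3 look.py s4
```

```text
t 8.47 pos [0.5405 0.0052 0.1153] yaw 6.3 down -1.0 shift [ 1.3 -0.7  2.1] turn 0.002 w 0.249 F [ 0.  -0.3 -5.1]
side [347. 258.] 49 [ 0.468 -0.029  0.014]
side [288. 271.] 33 [0.603 0.061 0.024]
top [326. 270.] 4 [ 0.46  -0.046  0.017]
```

View pics/s4c.png

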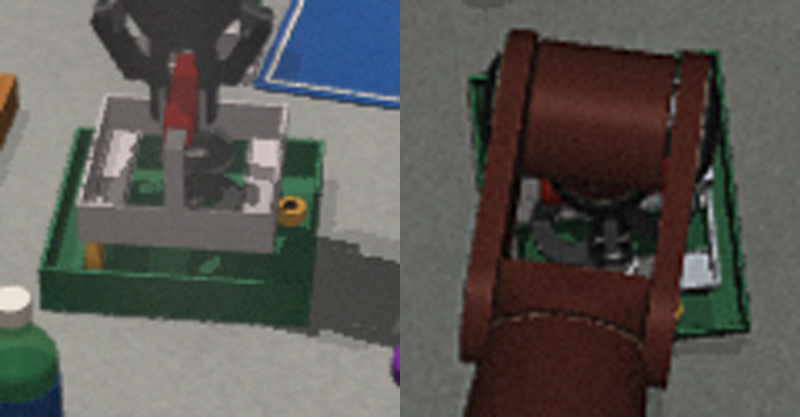

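Two collars are visible in the tray, at side pixels (347,258) and (288,271). The third is hidden and both rings are still in. I'll shake again and look with the arm raised.

Request:
play_rows(
  plan=[
    [0,22,0,0,1],
    [0,-22,0,0,1],
    [0,22,0,0,1],
    [0,-22,0,0,1],
    [0,22,0,0,1],
    [0,-22,0,0,1],
    [0,0,0,0,1],
    [0,0,0,0,1],
  ],
)

```text
time: 9.52
tool_pos: [0.5406, 0.0051, 0.1152]
tool_rot: [0.527, 0.472, 0.526, -0.471]
contact_force: [0.5, 0.5, -4.6]
gripper_width: 0.247
```

Request:
play_rows(
  plan=[
    [-5,0,0,0,1],
    [-15,0,0,0,1],
    [-25,0,0,0,1],
    [-35,0,0,0,1],
    [-45,0,0,0,1],
    [-55,0,0,0,1],
    [-60,0,0,0,1],
    [-60,0,0,0,1],
  ],
)

```text
time: 10.52
tool_pos: [0.5398, 0.0052, 0.1748]
tool_rot: [0.527, 0.472, 0.526, -0.472]
contact_force: [-1.2, -0.4, -5.2]
gripper_width: 0.249
```

```bash
python3 look.py s5; python3 - <<'E'
from m import *
I=cv2.imread("pics/s5.png"); a=I[150:320,250:420]; cv2.imwrite("pics/s5d.png",cv2.resize(a,None,fx=3.5,fy=3.5,interpolation=2))
E
```

```text
t 10.57 pos [0.5395 0.0053 0.1743] yaw 6.3 down -1.0 shift [60.3  0.2  2.3] turn 0.002 w 0.25 F [ 0.7 -0.3 -6.1]
side [347. 258.] 54 [ 0.468 -0.03   0.014]
side [320. 265.] 6 [0.532 0.009 0.013]
side [325. 266.] 13 [0.517 0.011 0.015]
side [288. 271.] 39 [0.604 0.06  0.024]
```

View pics/s5d.png

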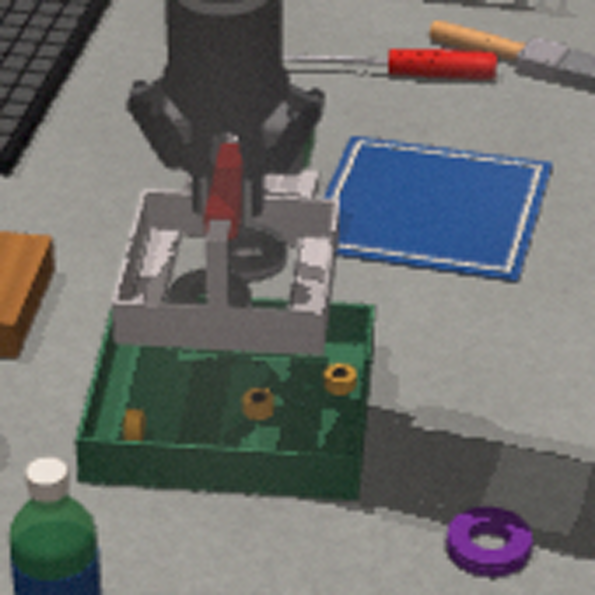

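All three collars lie in the tray, at crop (133,425), (258,403) and (340,378), and both dark rings are in the basket. Now to the mat.

```bash
python3 g.py .44 -.12 .174 2; python3 g.py .436 -.296 .174 -3
```

```text
t 10.62 pos [0.5393 0.0053 0.1739] yaw 6.3 down -1.0 shift [-1.000e-01 -1.125e+02  1.136e+02] turn 0.075 w 0.249 F [-0.4 -0.3 -5.6]
t 10.62 pos [0.5393 0.0053 0.1739] yaw 6.3 down -1.0 shift [-1.000e-01 -1.358e+02  2.881e+02] turn 0.162 w 0.249 F [-0.4 -0.3 -5.6]
```

Request:
play_rows(
  plan=[
    [0,-5,5,0.004,1],
    [0,-17,17,0.012,1],
    [0,-33,33,0.022,1],
    [0,-52,52,0.035,1],
    [0,-72,72,0.048,1],
    [0,-91,92,0.062,1],
    [0,-105,106,0.071,1],
    [0,-112,113,0.075,1],
  ],
)

```text
time: 11.62
tool_pos: [0.4395, -0.1204, 0.1741]
tool_rot: [0.508, 0.492, 0.508, -0.492]
contact_force: [-0.5, 0.7, -6.3]
gripper_width: 0.247
```

```bash
python3 g.py .436 -.296 .114 -3
```

```text
t 11.62 pos [ 0.4395 -0.1204  0.1741] yaw 1.9 down -1.0 shift [ 60.2  -9.2 175.4] turn 0.085 w 0.247 F [-0.5  0.7 -6.3]
```

Request:
play_rows(
  plan=[
    [1,0,6,0.003,1],
    [5,-1,24,0.012,1],
    [14,-2,52,0.025,1],
    [26,-4,86,0.042,1],
    [38,-6,119,0.058,1],
    [49,-8,147,0.072,1],
    [57,-9,167,0.081,1],
    [60,-9,175,0.085,1],
  ],
)

```text
time: 12.62
tool_pos: [0.4376, -0.2955, 0.1135]
tool_rot: [0.487, 0.513, 0.488, -0.513]
contact_force: [-0.5, -0.2, -5.7]
gripper_width: 0.246
```

Request:
play_rows(
  plan=[
    [6,0,0,0,1],
    [16,0,0,0,1],
    [26,0,0,0,1],
    [34,0,0,0,1],
    [39,0,0,0,1],
    [42,0,0,0,1],
    [43,0,0,0,1],
    [43,0,0,0,1],
  ],
)

```text
time: 13.62
tool_pos: [0.4379, -0.2947, 0.0715]
tool_rot: [0.487, 0.512, 0.487, -0.512]
contact_force: [0.2, 0.2, -6.4]
gripper_width: 0.247
```

```bash
python3 - <<'E'
from m import *
from g import go
go(.436,-.296,.067,-3)
f,P=snap("side","side6"); H=cv2.cvtColor(f["img"],cv2.COLOR_RGB2HSV); h,s=H[...,0],H[...,1];z=P[...,2]
w=(P[...,0]>.34)&(P[...,0]<.53)&(P[...,1]<-.2)&(P[...,1]>-.4)
rect(w&((h<8)|(h>172))&(s>170)&(z>.05)&(z<.11),P,"grip")
rect(w&(s<60)&(z>.02)&(z<.05),P,"basket walls")
E
```

```text
t 13.62 pos [ 0.4379 -0.2947  0.0715] yaw -2.9 down -1.0 shift [ 4.5 -1.9  1.4] turn 0.002 w 0.247 F [ 0.2  0.2 -6.4]
grip 113 ctr [ 443. -292.] size [21. 91.] ang 2.1 med [ 0.441 -0.279  0.103] z5/95 [0.097 0.107]
basket walls 923 ctr [ 441. -293.] size [159. 145.] ang 86.7 med [ 0.434 -0.275  0.03 ] z5/95 [0.021 0.045]
```

Request:
play_rows(
  plan=[
    [1,0,0,0,1],
    [2,0,0,0,1],
    [3,0,0,0,1],
    [4,0,0,0,1],
    [4.5,0,0,0,1],
    [5,0,0,0,1],
    [5,0,0,0,1],
  ],
)

```text
time: 14.55
tool_pos: [0.438, -0.2947, 0.0669]
tool_rot: [-0.487, -0.512, -0.487, 0.512]
contact_force: [-1.2, 1.2, -0.8]
gripper_width: 0.25
```

The force shows the basket's weight is on the mat. Opening, then rising straight up.

Request:
play_rows(
  plan=[
    [0,0,0,0,-1],
    [0,0,0,0,-1],
    [0,0,0,0,-1],
    [0,0,0,0,-1],
    [0,0,0,0,-1],
    [0,0,0,0,-1],
    [0,0,0,0,-1],
    [0,0,0,0,-1],
  ],
)

```text
time: 15.55
tool_pos: [0.4378, -0.2945, 0.0663]
tool_rot: [0.487, 0.512, 0.487, -0.512]
contact_force: [0.2, -0.3, -0.9]
gripper_width: 1.0
```

Request:
play_rows(
  plan=[
    [-15,0,0,0,-1],
    [-40,0,0,0,-1],
    [-70,0,0,0,-1],
    [-110,0,0,0,-1],
    [-130,0,0,0,-1],
    [-130,0,0,0,-1],
  ],
)

```text
time: 16.3
tool_pos: [0.4387, -0.2953, 0.1986]
tool_rot: [0.489, 0.512, 0.486, -0.512]
contact_force: [0.2, 0.4, -0.8]
gripper_width: 1.001
```

```bash
python3 - <<'E'
from m import *
from g import go
f,P=snap("side","side7"); H=cv2.cvtColor(f["img"],cv2.COLOR_RGB2HSV); h,s,v=H[...,0],H[...,1],H[...,2];z=P[...,2]
w=(P[...,0]>.34)&(P[...,0]<.53)&(P[...,1]<-.2)&(P[...,1]>-.4)
rect(w&((h<8)|(h>172))&(s>170)&(z>.05)&(z<.12),P,"grip")
w=(P[...,0]>.5)&(P[...,0]<.68)&(P[...,1]<-.2)&(P[...,1]>-.42)
rect(w&(z>.1)&(z<.12)&(v>70),P,"housing")
rect(w&(z>.095)&(z<.115)&(v<60)&(P[...,1]<-.29),P,"handgrip")
rect(w&(h>5)&(h<25)&(s>130)&(z>.07),P,"trigger S")
d=np.load("top0.npz");I,P=d["img"],d["P"];H=cv2.cvtColor(I,cv2.COLOR_RGB2HSV); h,s,v=H[...,0],H[...,1],H[...,2];z=P[...,2]
rect(win(380,460,190,250)&(z>.095)&(v<60)&(P[...,1]<-.3),P,"handgrip T")
rect(win(380,460,190,250)&(z>.1)&(v>70)&(P[...,1]>-.3),P,"housing T")
go(.59,-.325,.2,1.5)
a=f["img"][130:290,250:450,::-1]; cv2.imwrite("pics/c7.png",cv2.resize(a,None,fx=4,fy=3.75,interpolation=2))
E
```

```text
grip 130 ctr [ 440. -291.] size [22. 95.] ang 0.1 med [ 0.439 -0.286  0.099] z5/95 [0.091 0.102]
housing 539 ctr [ 594. -304.] size [185. 121.] ang 89.9 med [ 0.598 -0.239  0.109] z5/95 [0.101 0.114]
  return _methods._mean(a, axis=axis, dtype=dtype,
  ret = um.true_divide(
Traceback (most recent call last):
  File "m.py", line 4, in rect
    r=cv2.minAreaRect((p[:,:2]*1000).astype(np.float32)); print(name,len(p),"ctr",np.round(r[0]),"size",np.round(r[1]),"ang",round(r[2],1),"med",np.median(p,0).round(3),"z5/95",np.percentile(p[:,2],[5,95]).round(3))
                                                                                                                                                                                 ~~~~~~~~~~~~~^^^^^^^^^^^^^^^
IndexError: index -1 is out of bounds for axis 0 with size 0
```

```bash
python3 - <<'E'
from m import *
from g import go
d=np.load("top0.npz");I,P=d["img"],d["P"];H=cv2.cvtColor(I,cv2.COLOR_RGB2HSV); h,s,v=H[...,0],H[...,1],H[...,2];z=P[...,2]
rect(win(380,460,190,250)&(z>.095)&(z<.109)&(v<60)&(P[...,1]<-.31),P,"handgrip T")
rect(win(380,460,190,250)&(z>.1)&(v>70)&(P[...,1]>-.29),P,"housing T")
go(.59,-.325,.2,1.5)
f,Q=snap("top","top7")
a=cv2.resize(f["img"][180:330,360:480,::-1],(400,500),interpolation=2)
b=cv2.imread("pics/side7.png")[130:290,270:430]; cv2.imwrite("pics/c7.png",np.hstack([a,cv2.resize(b,(400,500),interpolation=2)]))
E
```

```text
handgrip T 240 ctr [ 602. -355.] size [44. 90.] ang 3.6 med [ 0.611 -0.355  0.104] z5/95 [0.098 0.109]
housing T 664 ctr [ 591. -257.] size [121.  64.] ang 0.4 med [ 0.59  -0.249  0.112] z5/95 [0.105 0.119]
t 16.35 pos [ 0.4378 -0.2946  0.1965] yaw -2.9 down -1.0 shift [ -3.5 153.5  22.8] turn -0.076 w 0.995 F [-0.4  0.3 -0. ]
```

View pics/c7.png

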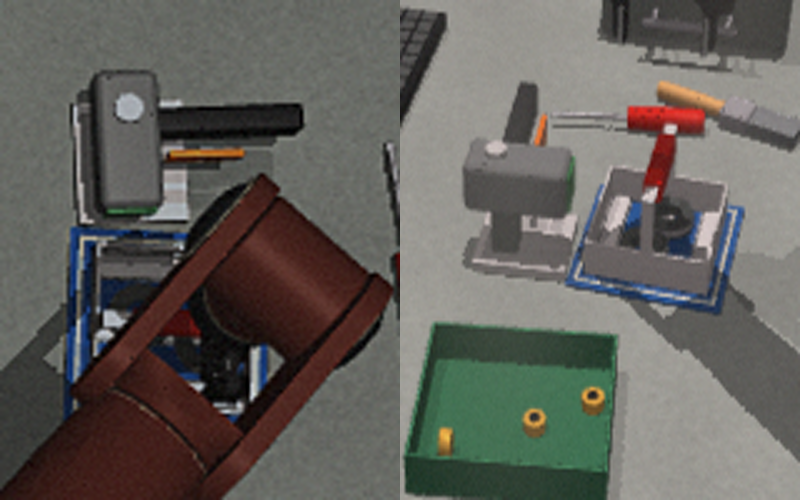

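The basket stands in the middle of the mat with both rings in it and all three collars are in the tray. The hand grip, trigger and housing measurements agree on trigger_grip at about (0.605, -0.332), scanner yaw about 1.5°.

```bash
python3 g.py .605 -.332 .19 1.5
```

```text
t 16.4 pos [ 0.4373 -0.2941  0.1951] yaw -2.9 down -1.0 shift [  4.8 169.4  29.5] turn -0.076 w 0.999 F [ 0.4  0.1 -0.8]
```

Request:
play_rows(
  plan=[
    [0,40,7,-0.02,-1],
    [0,85,15,-0.04,-1],
    [3,130,23,-0.06,-1],
    [5,160,28,-0.076,-1],
    [5,169,29.5,-0.076,-1],
    [5,169,29.5,-0.076,-1],
    [5,169,29.5,-0.076,-1],
  ],
)

```text
time: 17.27
tool_pos: [0.6041, -0.3323, 0.1909]
tool_rot: [0.506, 0.493, 0.507, -0.494]
contact_force: [-0.4, -0.2, 1.1]
gripper_width: 0.996
```

```bash
python3 - <<'E'
from m import *
from g import go
f,P=snap("side","side8"); go(.605,-.332,.066,1.5)
H=cv2.cvtColor(f["img"],cv2.COLOR_RGB2HSV); h,s,v=H[...,0],H[...,1],H[...,2];z=P[...,2]
m=win(310,350,150,200)&(h>5)&(h<20)&(s>150)&(z>.05)&(z<.12)
if m.sum()>3: rect(m,P,"trig")
b=f["img"][100:230,270:400,::-1]; cv2.imwrite("pics/c8.png",cv2.resize(b,(580,580),interpolation=2))
E
```

```text
t 17.32 pos [ 0.6042 -0.3323  0.1912] yaw 1.5 down -1.0 shift [125.2   0.9  -0.2] turn -0.001 w 0.999 F [ 0.3 -0.4  0.3]
trig 8 ctr [ 587. -317.] size [ 4. 46.] ang 4.1 med [ 0.586 -0.307  0.098] z5/95 [0.094 0.1  ]
```

View pics/c8.png

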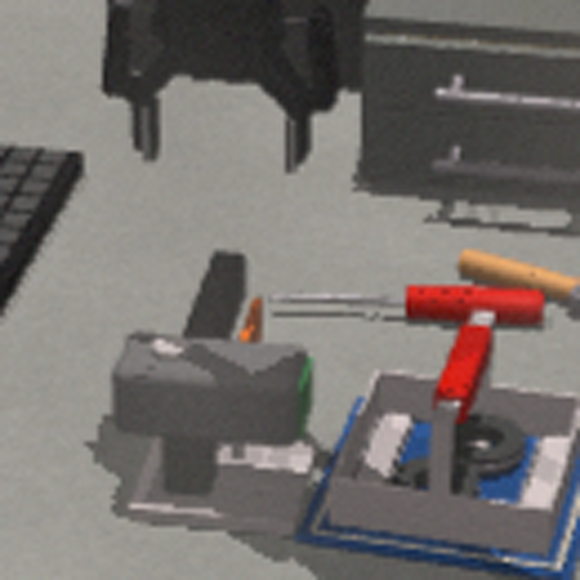

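The fingers at crop (150,150) and (297,160) straddle the hand grip and trigger at (215–262, 260–330). Going down.

Request:
play_rows(
  plan=[
    [30,0,0,0,-1],
    [60,0,0,0,-1],
    [80,0,0,0,-1],
    [95,0,0,0,-1],
    [110,0,0,0,-1],
    [120,0,0,0,-1],
    [125,0,0,0,-1],
    [125,0,0,0,-1],
  ],
)

```text
time: 18.32
tool_pos: [0.6051, -0.3324, 0.0662]
tool_rot: [0.506, 0.493, 0.507, -0.493]
contact_force: [1.1, 0.4, -0.1]
gripper_width: 1.002
```

Request:
play_rows(
  plan=[
    [0,0,0,0,-0.3],
    [0,0,0,0,-0.15],
    [0,0,0,0,0],
    [0,0,0,0,0],
  ],
)

```text
time: 18.82
tool_pos: [0.6037, -0.3328, 0.067]
tool_rot: [0.506, 0.492, 0.507, -0.494]
contact_force: [-7.1, -0.2, 5.4]
gripper_width: 0.501
```

Request:
play_rows(
  plan=[
    [0,0,0,0,0.15],
    [0,0,0,0,0.2],
    [0,0,0,0,0.3],
    [0,0,0,0,0.3],
  ],
)

```text
time: 19.32
tool_pos: [0.6079, -0.3329, 0.068]
tool_rot: [0.509, 0.494, 0.505, -0.492]
contact_force: [8.6, -1.1, -0.5]
gripper_width: 0.385
```

Request:
play_rows(
  plan=[
    [0,0,0,0,0.6],
    [0,0,0,0,1],
    [0,0,0,0,1],
    [0,0,0,0,1],
  ],
)

```text
time: 19.82
tool_pos: [0.6079, -0.3328, 0.068]
tool_rot: [0.509, 0.494, 0.505, -0.492]
contact_force: [8.9, -0.6, 0.4]
gripper_width: 0.383
```

Request:
play_rows(
  plan=[
    [0,0,0,0,-1],
    [0,0,0,0,-1],
    [0,0,0,0,-1],
    [0,0,0,0,-1],
    [0,0,0,0,-1],
    [0,0,0,0,-1],
  ],
)

```text
time: 20.58
tool_pos: [0.6052, -0.3324, 0.0664]
tool_rot: [0.506, 0.493, 0.506, -0.493]
contact_force: [-0.4, -1.0, -0.1]
gripper_width: 1.0
```

Request:
play_rows(
  plan=[
    [-20,0,0,0,-1],
    [-50,0,0,0,-1],
    [-90,0,0,0,-1],
    [-130,0,0,0,-1],
    [-150,0,0,0,-1],
    [-150,0,0,0,-1],
    [-150,0,0,0,-1],
    [-150,0,0,0,-1],
  ],
)

```text
time: 21.58
tool_pos: [0.6042, -0.3318, 0.2135]
tool_rot: [0.505, 0.493, 0.508, -0.494]
contact_force: [0.9, 0.3, -0.6]
gripper_width: 0.996
```

```bash
python3 - <<'E'
from m import *
f,P=snap("side","side9"); t,Q=snap("top","top9")
H=cv2.cvtColor(f["img"],cv2.COLOR_RGB2HSV); h,s,v=H[...,0],H[...,1],H[...,2];z=P[...,2]
rect(win(310,350,150,200)&(h>5)&(h<20)&(s>150)&(z>.05)&(z<.12),P,"trig")
w=(P[...,0]>.34)&(P[...,0]<.53)&(P[...,1]<-.2)&(P[...,1]>-.4)
rect(w&((h<8)|(h>172))&(s>170)&(z>.05)&(z<.12),P,"grip")
print(manip.state()["contact_force"].round(1))
cv2.imwrite("pics/c9.png",cv2.resize(f["img"][130:330,240:440,::-1],(600,600),interpolation=2))
E
```

```text
trig 10 ctr [ 587. -320.] size [ 6. 54.] ang 7.1 med [ 0.586 -0.308  0.097] z5/95 [0.095 0.099]
grip 136 ctr [ 441. -289.] size [95. 22.] ang 87.5 med [ 0.439 -0.287  0.099] z5/95 [0.091 0.102]
[-0.5 -0.1  0.3]
```

View pics/c9.png

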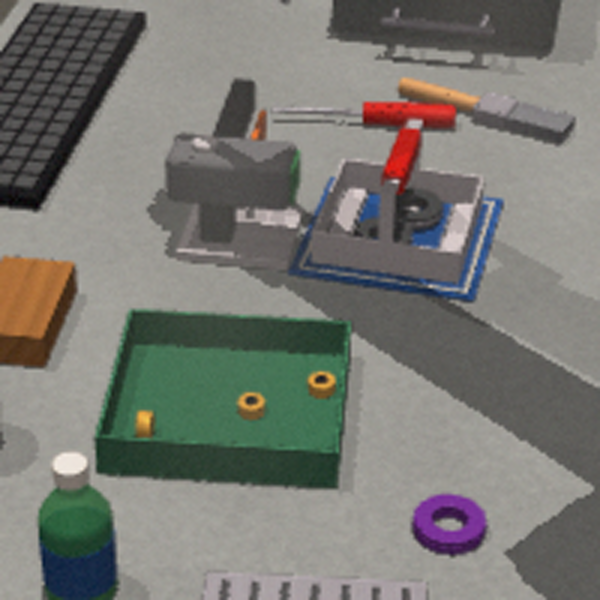

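The basket is on the mat with both rings, the collars are in the tray, the trigger is back where it was and the arm is clear. Handing in.

```bash
python3 -c "
from plant import manip
print(manip.job_done())"
```

```text
the job is handed in; nothing more can be done
None
```

The job is done and handed in at about 21.7 s of the 64 s allowed; no verdict was reported. I carried the basket level to the tray and shook it twice along its x axis. Then I stood it on the mat, let go, and squeezed and released the scanner trigger.

**Last checks:**
- **Collars and rings:** all three collars lie in the green tray, one of them standing on edge, and both rings are in the basket.
- **Basket:** it stands level and released, its grip about 5–9 mm from the mat's centre (limit 35 mm).
- **Trigger squeeze:** the jaws stopped at about 32.6 mm, where about 33 mm was expected for a full squeeze. I could not read the joint angle itself.
- **Trigger release:** its measured position came back to the pre-squeeze value (x ≈ 0.586 m) within about 1 mm.
- **Arm and bystanders:** the arm is clear with a contact force near zero. The bystanders in view look unmoved; I did not measure them again.

**Disagreement:** the side and top cameras differed by about 4–5 mm on the basket grip and the trigger, which did not affect any grasp or placement.

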